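# Load the green vial rack on the shaker

### The job

Pick up the rack of green-capped vials by its handle and lower it, without dropping it in, onto the deck of the bench shaker, so that it sits flat inside the rim with its end holding the red presence lever down; then let go. Leave the orange-capped rack where it stands.

Things in the scene. Friction and masses are not known exactly. Their poses are not given: they have to be found in the camera images.
- rack_green: Loose upright white rack, 120 (x) x 50 (y) x 35 mm, 0.3 kg, symmetric (goes on either way round), with eight GREEN-capped vials, tops at 58 mm. Black handle in the middle, 36 (x) x 14 mm (y, grip across this), rising to 92 mm: grip it about 80 mm above the underside. Origin: centre of the underside; x along the length, z up.
- rack_orange: Loose bystander rack of the same shape and size (origin and axes alike) with ORANGE-capped vials; leave it alone.
- shaker: Fixed level grey shaker, 225 (x) x 130 mm. Black deck 50 mm above the bench inside an aluminium rim 10 mm high; the rim encloses 144 (x) x 84 mm (y). The rack belongs at the deck's centre, its length along x. Origin: on the bench below the deck's centre; +x towards the lever end. Bottles up to 200 mm tall stand about 0.5 m left and right of the robot's centre line.
- lever (a joint): Red lever, 60 mm arm hinged along y beyond the shaker's +x rim (x = 100 mm, near deck level), reaching in through a rim gap; roller at x = 42 mm, y = 0. 0 rad: sprung up, roller top about 21 mm above the deck. 0.35 rad: flat in its slot, level with the deck, as under a seated rack. Weak spring, 0.1 to 0.3 N at the roller: the rack's weight holds it down.
Things that resemble listed ones, but are neither listed nor needed, are in the scene too. What is shaped like the rack_green but blue is not meant.

How it is judged:
By the outcome, as a careful person would: the job done as asked, in the order asked, and still so for the second after the job is handed in, with the robot touching nothing.
It also fails if it takes over 35 s, if anything falls off the work surface, if the arm or the gripper's body presses on something with over 40 N, if the wrist force passes 120 N, or if a joint passes its speed limit or range.

### The arm

A 7-joint arm with a two-finger parallel gripper is mounted at the origin on the work surface. World frame = base frame: x ahead of the robot, y to its left, z up, the work surface at z = 0. Lengths are in m, angles in rad, forces in N, time in s.
With the tool pointing down it reaches from about 0.4 to 0.875 m from the base axis. Payload 6.5 kg.
Tool frame: the origin (TCP) lies between the finger pads; the fingertips stand 8 mm ahead of it and the grasp point (between the pads) lies 11 mm behind it (r.tip_reach is the distance from the TCP to the fingertips, in m); z points along the fingers, y is the direction in which the jaws open and shut (so a half turn about z gives the same grasp; the last joint's range is limited). The gripper opens to 85 mm and grips with 20 to 120 N. Pads are 22 mm wide; open, the fingers measure 114 mm over their backs; the gripper's body (76 mm by 85 mm) begins 54 mm behind the grasp point. The pads swing forward as they close: fully open they stand 13 mm farther back than shut.
Start: joints at [1.056, 0.536, -0.004, 1.538, 0.003, 1.067, -0.071], TCP at [0.282, -0.586, 0.239] pointing down, gripper open.
Joint ranges: [-2.7, 2.7], [-0.37, 2.16], [-1.27, 1.26], [0.24, 2.4], [-1.31, 4.45], [0.19, 1.91], [-2.76, 2.76]. Speed limits (rad/s): [2.39, 2.39, 3.14, 3.14, 3.14, 3.14, 3.14].

### API

Orientations are given as a 3x3 rotation matrix whose columns are the frame's x, y, z axes.
In Python, from plant import telemetry, snapshot, camera_info, r gives the robot as it stands. The module is installed in compiled form; this text tells all that it offers.
- The arm moves only by the tool arm_command, never from a script. Its argument "motion" is text: rows parted by semicolons, each of 7 numbers parted by spaces: the shift along the tool's x, y, z in m, then the turn, a rotation vector about the tool's x, y, z in degrees, then the finger opening in m, from 0 to 0.0854. In form: x y z wx wy wz hand; .... A call has exactly 5 rows; each row shifts and turns the pose as measured when the row begins, along the tool's axes as they then stand; what a row does not reach is not made up. A row lasts 1/8 s, in which the tool goes at most 62.5 mm and 10.7 degrees, less where a joint would pass 70% of its speed; a pose out of reach is approached as far as the arm can. A call with a gripper value outside its range is refused whole. The fingers move at their own pace and stop on an object; "grip_force" is the grip in N (left out, the last holds). Time passes only in rows, so rows that do not move let the fingers close, or fill a call up. It gives the time, the measured TCP pose, the force and the opening at its end, in the units of the state.
- telemetry.get_state(): the state, without advancing time (a new reading comes with each control period).
- snapshot(name): name is "side" or "top" or "wrist"; returns the picture (420x560x3 uint8, red, green, blue); there is no depth.
- camera_info(name): a dict with "fx", "fy", "cx", "cy" (pixels), "k1" (the pictures are not rectified: a ray, as slopes to the right and down, at radius r is drawn at 1 + k1 r^2 times it, then the intrinsics apply), "R" (3x3) and "t" (3): a world point X has camera coordinates R X + t. Camera axes: x right, y down, z forward; pixel columns grow to the right and rows downward; lengths in m; the calibration is good to about 2 mm. A picture is of the moment at which its call begins: read the wrist's pose just before it. camera_info takes no time and is no camera call; for the wrist camera it gives the pose at the moment of the call.
- r.hand_in(): hands the job in, once; it reports no verdict.
The state is a dict: "time": time; "qpos": joint angles; "qd": joint speeds; "joint_torque": joint torques, N m; "tcp_pos": TCP position; "orientation": TCP orientation; "force": force on the tool from outside, world axes, zero at the start; "wrist_torque": the same for the moment, N m; "grip_width": opening from 0.0 (shut) to 1.0 (fully open).
Only numpy, scipy, OpenCV 4.12 (cv2) and the standard library are available. Lean on these libraries where they do the work, as an engineer would, in place of code of your own. Each camera call takes 0.05 s, during which the arm holds its last target. There are 200 camera calls.

## Working session

There is one attempt and no reset: what is moved stays moved. The work goes in short steps, Python scripts to look and compute and a tool call to move; the robot and the scene stay as the last step left them, time stands still between calls to the robot, and variables do not carry over. Pictures are saved under pics/ and viewed, about 8 in all and at most 12, crops included, and the job is handed in when it is done.

Besides the shell and the picture viewer there is one more tool, called as name(argument=value, ...), one argument or row to a line, values as JSON. arm_command: Moves the arm, as the interface text tells. Its arguments: {"type":"object","properties":{"motion":{"type":"string"},"grip_force":{"type":"number"}},"required":["motion"]}

```bash
mkdir -p pics; cat > h.py <<'E'
import numpy as np, cv2
from plant import telemetry, snapshot, camera_info, r
def K(c): return np.array([[c["fx"],0,c["cx"]],[0,c["fy"],c["cy"]],[0,0,1.]])
def proj(X,c):
    return cv2.projectPoints(np.atleast_2d(X).astype(float),cv2.Rodrigues(np.array(c["R"]))[0],np.array(c["t"],float),K(c),np.array([c["k1"],0,0,0.]))[0][:,0]
def cast(px,c,z):
    p=cv2.undistortPoints(np.array(px,float).reshape(-1,1,2),K(c),np.array([c["k1"],0,0,0.]))[:,0]
    R=np.array(c["R"]);t=np.array(c["t"]);o=-R.T@t
    d=np.c_[p,np.ones(len(p))]@R
    return o+d*((z-o[2])/d[:,2])[:,None]
def save(n,im): cv2.imwrite("pics/"+n+".png",im[:,:,::-1])
E
python3 - <<'E'
from h import *
for n in("top","side"):
    im=snapshot(n);save(n+"0",im);np.save(n+"0.npy",im)
    c=camera_info(n);print(n,-np.array(c["R"]).T@np.array(c["t"]),c["fx"],np.round(c["R"],2).tolist())
s=telemetry.get_state();print(s["time"],np.round(s["tcp_pos"],4),np.round(s["orientation"],3),s["force"],r.tip_reach)
E
```

```text
top [ 0.37356847 -0.0405181   1.1401199 ] 487.2550034509519 [[-0.01, -1.0, 0.03], [-0.99, 0.01, -0.17], [0.17, -0.03, -0.99]]
side [0.16734266 0.64205166 0.70993147] 432.7822025953858 [[-0.89, -0.46, -0.01], [-0.28, 0.55, -0.79], [0.37, -0.7, -0.61]]
0.1 [ 0.2818 -0.5851  0.2385] [[ 0.901  0.434 -0.001]
 [ 0.434 -0.901  0.001]
 [-0.    -0.002 -1.   ]] [ 0.77987568  0.45231727 -0.63977874] 0.008
```

View pics/top0.png

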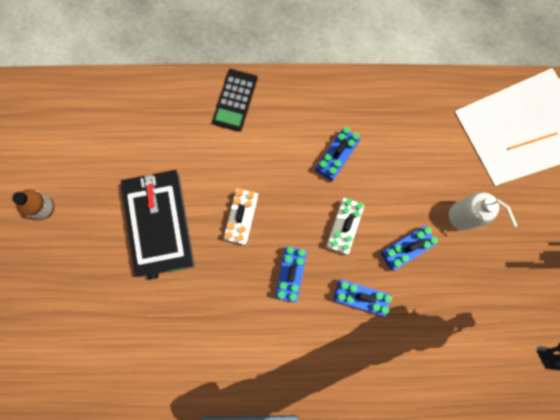

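View pics/side0.png

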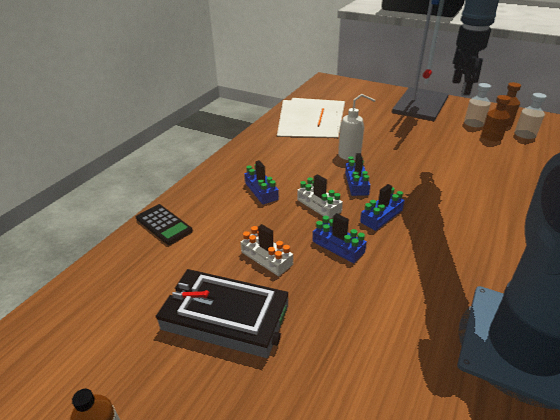

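Top view: the white green-capped rack is at about (346,226), the orange one at (240,217) and the shaker rim at (156,225), with the lever at its upper end (150,190). The blue decoys surround the target rack. The side view agrees.

```bash
cat > m.py <<'E'
from h import *
def blobs(im,lo,hi,box,amin=8):
    x0,y0,x1,y1=box
    m=cv2.inRange(cv2.cvtColor(im,cv2.COLOR_RGB2HSV),lo,hi);k=np.zeros_like(m);k[y0:y1,x0:x1]=m[y0:y1,x0:x1]
    n,l,s,c=cv2.connectedComponentsWithStats(k)
    return k,[(c[i],s[i,4]) for i in range(1,n) if s[i,4]>=amin]
def ang(v): return np.degrees(np.arctan2(v[1],v[0]))%180
E
python3 - <<'E'
from m import *
im=np.load("top0.npy");c=camera_info("top")
k,b=blobs(im,(45,120,60),(80,255,255),(322,192,370,260));
P=cast([q[0] for q in b],c,.058);print([q[1] for q in b]);print(np.round(P,3))
print("caps mean",P.mean(0),"minrect",cv2.minAreaRect(P[:,:2].astype(np.float32)))
k,b=blobs(im,(0,0,0),(180,255,45),(322,192,370,260));print("black",b,[cast([q[0]],c,.092) for q in b])
k,b=blobs(im,(0,0,150),(180,60,255),(115,165,200,285),30);print(b)
cn=max(cv2.findContours(k,cv2.RETR_EXTERNAL,cv2.CHAIN_APPROX_NONE)[0],key=cv2.contourArea)
Q=cast(cn[:,0],c,.06);R=cv2.minAreaRect(Q[:,:2].astype(np.float32));print("rim",R, cv2.boxPoints(R))
k,b=blobs(im,(0,150,100),(6,255,255),(115,165,200,230));print("red",b,[cast([q[0]],c,.07) for q in b])
# orange rack
k,b=blobs(im,(5,150,120),(20,255,255),(222,185,262,248));P=cast([q[0] for q in b],c,.058);print("orange",len(b),P.mean(0))
# side view check
im=np.load("side0.npy");c=camera_info("side")
k,b=blobs(im,(45,120,60),(80,255,255),(296,174,344,217),5);print("side caps",len(b));P=cast([q[0] for q in b],c,.058);print(np.round(P,3),P.mean(0))
k,b=blobs(im,(0,0,140),(180,60,255),(180,275,280,335),30)
cn=max(cv2.findContours(k,cv2.RETR_EXTERNAL,cv2.CHAIN_APPROX_NONE)[0],key=cv2.contourArea)
Q=cast(cn[:,0],c,.06);print("side rim",cv2.minAreaRect(Q[:,:2].astype(np.float32)))
E
```

```text
[np.int32(16), np.int32(15), np.int32(15), np.int32(17), np.int32(18), np.int32(13), np.int32(13), np.int32(14)]
[[ 0.583 -0.228  0.058]
 [ 0.575 -0.252  0.058]
 [ 0.564 -0.221  0.058]
 [ 0.556 -0.245  0.058]
 [ 0.509 -0.201  0.058]
 [ 0.5   -0.224  0.058]
 [ 0.49  -0.193  0.058]
 [ 0.481 -0.218  0.058]]
caps mean [ 0.53234045 -0.22277277  0.058     ] minrect ((0.5325077772140503, -0.22273464500904083), (0.026046140119433403, 0.09956147521734238), 69.8988037109375)
black [(array([345.75609756, 224.63414634]), np.int32(41))] [array([[ 0.52611186, -0.21521997,  0.092     ]])]
[(array([148.21649485, 180.35051546]), np.int32(97)), (array([154.93339676, 226.17126546]), np.int32(1051)), (array([154.18367347, 206.18367347]), np.int32(49))]
rim ((0.5365488529205322, 0.20760032534599304), (0.16424277424812317, 0.10330574959516525), 10.584308624267578) [[0.446337   0.24329013]
 [0.4653124  0.14174205]
 [0.6267607  0.17191052]
 [0.60778534 0.2734586 ]]
red [(array([149.75206612, 195.91735537]), np.int32(121))] [array([[0.59856541, 0.21832744, 0.07      ]])]
orange 8 [0.54764935 0.02144529 0.058     ]
side caps 5
[[ 0.571 -0.25   0.058]
 [ 0.572 -0.223  0.058]
 [ 0.488 -0.219  0.058]
 [ 0.498 -0.195  0.058]
 [ 0.471 -0.123  0.058]] [ 0.5200009  -0.20177601  0.058     ]
side rim ((0.5343461632728577, 0.2073049247264862), (0.1614307463169098, 0.10020380467176437), 10.525483131408691)
```

The rack centre is at (0.532,-0.223) with yaw -20°, and the cap layout matches. The shaker is at (0.5355,0.2075) with yaw 10.6°, and its rim outline measures 164x103 mm against 164x104 given. I'll move to above the rack.

arm_command(
  motion="0.026 -0.054 0 0 0 10 0.0854; 0.016 -0.058 0 0 0 10 0.0854; 0.035 -0.047 0 0 0 10 0.0854; 0.031 -0.053 0 0 0 10 0.0854; 0.021 -0.057 0 0 0 5.7 0.0854",
  grip_force=50,
)

```text
time: 0.72
tcp_pos: [0.377, -0.3174, 0.2363]
orientation: [[0.935, -0.354, -0.003], [-0.354, -0.935, 0.002], [-0.003, -0.001, -1.0]]
force: [0.8, -1.1, 0.3]
grip_width: 0.999
```

```bash
cat > go.py <<'E'
import sys
from h import *
from scipy.spatial.transform import Rotation as Ro
def go(x,y,z,yaw):
    s=telemetry.get_state();T=np.array(s["orientation"]);p=np.array(s["tcp_pos"])
    a=np.radians(yaw);G=np.array([[np.cos(a),np.sin(a),0],[np.sin(a),-np.cos(a),0],[0,0,-1]])
    print("t",s["time"],"p",np.round(p,4),"yaw",np.degrees(np.arctan2(T[1,0],T[0,0])).round(1),"F",np.round(s["force"],2),"w",round(s["grip_width"],3),"q",np.round(s["qpos"],2))
    print("d",np.round(T.T@(np.array([x,y,z])-p),4),"rot",np.round(np.degrees(Ro.from_matrix(T.T@G).as_rotvec()),2))
if __name__=="__main__": go(*map(float,sys.argv[1:5]))
E
python3 go.py 0.532 -0.223 0.18 -20
```

```text
t 0.725 p [ 0.377  -0.3174  0.2363] yaw -20.7 F [ 0.84 -1.12  0.34] w 0.999 q [ 0.56  0.27  0.05  1.95 -0.02  0.92 -1.31]
d [ 0.1118 -0.1431  0.056 ] rot [-0.03  0.2  -0.72]
```

arm_command(
  motion="0.035 -0.045 0.018 0 0 -0.7 0.0854; 0.035 -0.045 0.018 0 0 0 0.0854; 0.035 -0.045 0.018 0 0 0 0.0854; 0.004 -0.004 0 0 0 0 0.0854; 0 0 0 0 0 0 0.0854",
)

```text
time: 1.35
tcp_pos: [0.5331, -0.2158, 0.1798]
orientation: [[0.942, -0.336, -0.003], [-0.336, -0.942, 0.003], [-0.004, -0.002, -1.0]]
force: [0.2, -1.2, 0.2]
grip_width: 0.999
```

```bash
python3 - <<'E'
from m import *
from go import go
go(.532,-.223,.15,-20)
c=camera_info("wrist");im=snapshot("wrist");save("w1",im);np.save("w1.npy",im)
print(-np.array(c["R"]).T@np.array(c["t"]))
k,b=blobs(im,(45,120,60),(80,255,255),(0,0,560,420),30);print(len(b))
for q in b: print(np.round(q[0]),q[1],np.round(cast([q[0]],c,.058)[0],4))
E
```

```text
t 1.35 p [ 0.5331 -0.2158  0.1798] yaw -19.6 F [ 0.22 -1.19  0.16] w 0.999 q [ 0.32  0.48 -0.01  1.79  0.    0.87 -1.61]
d [0.0015 0.0072 0.0298] rot [-0.11  0.23  0.36]
[ 0.60386869 -0.24230758  0.31363455]
25
[157.   8.] 410 [ 0.6844 -0.1869  0.058 ]
[194.  15.] 547 [ 0.6721 -0.208   0.058 ]
[151.  35.] 543 [ 0.6706 -0.1761  0.058 ]
[188.  46.] 510 [ 0.6562 -0.1969  0.058 ]
[272. 134.] 335 [ 0.5829 -0.2299  0.058 ]
[308. 134.] 344 [ 0.5741 -0.2539  0.058 ]
[531. 140.] 507 [ 0.5167 -0.405   0.058 ]
[272. 161.] 329 [ 0.5645 -0.2232  0.058 ]
[307. 162.] 335 [ 0.5558 -0.2471  0.058 ]
[510. 161.] 483 [ 0.5068 -0.3881  0.058 ]
[549. 163.] 407 [ 0.4954 -0.4158  0.058 ]
[532. 181.] 413 [ 0.4857 -0.4012  0.058 ]
[451. 218.] 404 [ 0.4775 -0.3372  0.058 ]
[272. 248.] 642 [ 0.5004 -0.1998  0.058 ]
[305. 249.] 606 [ 0.4909 -0.2237  0.058 ]
[432. 236.] 395 [ 0.4675 -0.3206  0.058 ]
[472. 238.] 392 [ 0.4557 -0.35    0.058 ]
[453. 255.] 377 [ 0.446  -0.3331  0.058 ]
[199. 317.] 682 [ 0.4613 -0.1199  0.058 ]
[175. 331.] 217 [ 0.4554 -0.0948  0.058 ]
[351. 344.] 332 [ 0.3925 -0.2336  0.058 ]
[329. 345.] 324 [ 0.3986 -0.2147  0.058 ]
[350. 367.] 291 [ 0.3689 -0.2254  0.058 ]
[328. 368.] 298 [ 0.3749 -0.207   0.058 ]
[214. 380.] 257 [ 0.396  -0.1056  0.058 ]
```

View pics/w1.png

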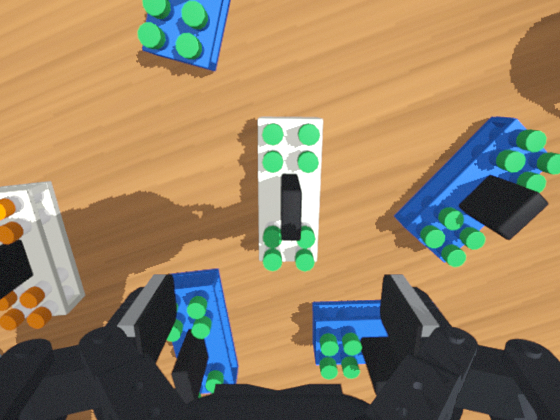

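The wrist view shows the white rack upright with its handle at about (290,205) and free space on both sides. The refined centre is (0.532,-0.224), within 2 mm of the top view. I'll descend with a lateral correction.

arm_command(
  motion="0.002 0.008 0 0 0 0.4 0.0854; 0 0 0.03 0 0 0 0.0854; 0 0 0.03 0 0 0 0.0854; 0 0 0.02 0 0 0 0.0854; 0 0 0 0 0 0 0.0854",
)

```text
time: 2.02
tcp_pos: [0.5276, -0.2339, 0.1008]
orientation: [[0.935, -0.356, -0.001], [-0.356, -0.935, -0.002], [-0.0, 0.002, -1.0]]
force: [-0.1, -0.8, 1.0]
grip_width: 1.005
```

```bash
python3 go.py 0.532 -0.224 0.069 -20
```

```text
t 2.025 p [ 0.5276 -0.2339  0.1008] yaw -20.8 F [-0.08 -0.83  0.99] w 1.005 q [ 0.34  0.6  -0.    1.83  0.01  0.71 -1.6 ]
d [ 0.0006 -0.0109  0.0318] rot [ 0.11  0.01 -0.83]
```

arm_command(
  motion="0.001 -0.011 0 0 0 -0.8 0.0854; 0 0 0 0 0 0 0.0854; 0 0 0 0 0 0 0.0854; 0 0 0.012 0 0 0 0.0854; 0 0 0 0 0 0 0.0854",
)

```text
time: 2.65
tcp_pos: [0.534, -0.2253, 0.0914]
orientation: [[0.939, -0.343, 0.004], [-0.343, -0.939, -0.004], [0.005, 0.002, -1.0]]
force: [-0.2, 0.2, -0.0]
grip_width: 1.001
```

```bash
python3 go.py 0.532 -0.224 0.069 -20
```

```text
t 2.65 p [ 0.534  -0.2253  0.0914] yaw -20.1 F [-0.24  0.2  -0.  ] w 1.001 q [ 0.33  0.61 -0.01  1.83  0.01  0.69 -1.61]
d [-0.0025 -0.0006  0.0224] rot [ 0.14 -0.28 -0.08]
```

Lateral position is good (within 3 mm), so I'll descend the last 22 mm and close.

arm_command(
  motion="-0.002 0 0.012 0 0 0 0.0854; 0 0 0.010 0 0 0 0.0854; 0 0 0 0 0 0 0.0854; 0 0 0 0 0 0 0.0854; 0 0 0 0 0 0 0.0854",
)

```text
time: 3.28
tcp_pos: [0.5317, -0.2247, 0.0672]
orientation: [[0.939, -0.344, 0.003], [-0.344, -0.939, -0.004], [0.004, 0.003, -1.0]]
force: [-0.9, 0.9, 0.1]
grip_width: 1.003
```

```bash
python3 go.py 0.532 -0.224 0.069 -20
```

```text
t 3.275 p [ 0.5317 -0.2247  0.0672] yaw -20.1 F [-0.85  0.89  0.11] w 1.003 q [ 0.33  0.65 -0.01  1.84  0.01  0.64 -1.61]
d [ 0.     -0.0008 -0.0018] rot [ 0.15 -0.22 -0.09]
```

arm_command(
  motion="0 -0.001 -0.002 0 0 0 0.0854; 0 0 0 0 0 0 0.0; 0 0 0 0 0 0 0.0; 0 0 0 0 0 0 0.0; 0 0 0 0 0 0 0.0",
  grip_force=60,
)

```text
time: 3.9
tcp_pos: [0.5326, -0.224, 0.0702]
orientation: [[0.939, -0.344, 0.004], [-0.344, -0.939, -0.004], [0.005, 0.003, -1.0]]
force: [-1.0, -1.8, 4.5]
grip_width: 0.152
```

arm_command(
  motion="0 0 0 0 0 0 0.0; 0 0 0 0 0 0 0.0; 0 0 -0.01 0 0 0 0.0; 0 0 0 0 0 0 0.0; 0 0 0 0 0 0 0.0",
)

```text
time: 4.53
tcp_pos: [0.5317, -0.2236, 0.0802]
orientation: [[0.939, -0.344, 0.002], [-0.344, -0.939, -0.004], [0.003, 0.003, -1.0]]
force: [0.3, -0.1, -3.2]
grip_width: 0.153
```

```bash
python3 go.py 0.532 -0.224 0.22 -20
```

```text
t 4.525 p [ 0.5317 -0.2236  0.0802] yaw -20.1 F [ 0.28 -0.13 -3.23] w 0.153 q [ 0.32  0.63 -0.01  1.84  0.01  0.67 -1.61]
d [ 0.0009  0.0007 -0.1398] rot [ 0.15 -0.2  -0.1 ]
```

The rack is held: the opening is about 13 mm and the load 3.2 N. Lifting.

arm_command(
  motion="0 0 -0.03 0 0 0 0.0; 0 0 -0.04 0 0 0 0.0; 0 0 -0.04 0 0 0 0.0; 0 0 -0.025 0 0 0 0.0; 0 0 0 0 0 0 0.0",
)

```text
time: 5.15
tcp_pos: [0.5299, -0.2225, 0.2173]
orientation: [[0.939, -0.343, -0.001], [-0.343, -0.939, -0.002], [-0.001, 0.003, -1.0]]
force: [-0.4, 1.0, -4.4]
grip_width: 0.152
```

```bash
python3 go.py 0.5355 0.2075 0.22 10.6
```

```text
t 5.15 p [ 0.5299 -0.2225  0.2173] yaw -20.1 F [-0.36  0.97 -4.41] w 0.152 q [ 0.32  0.43 -0.    1.76  0.01  0.95 -1.61]
d [-0.1424 -0.4058 -0.0037] rot [  0.14   0.07 -30.68]
```

arm_command(
  motion="-0.010 -0.028 0 0 0 -3 0.0; -0.013 -0.041 0 0 0 -3 0.0; -0.010 -0.042 0 0 0 -3 0.0; -0.008 -0.042 0 0 0 -3 0.0; -0.006 -0.043 0 0 0 -3 0.0",
)

```text
time: 5.78
tcp_pos: [0.5247, -0.0141, 0.209]
orientation: [[0.997, -0.081, -0.012], [-0.081, -0.997, -0.001], [-0.012, 0.002, -1.0]]
force: [1.0, -0.3, -3.5]
grip_width: 0.155
```

```bash
python3 go.py 0.5355 0.2075 0.22 10.6
```

```text
t 5.775 p [ 0.5247 -0.0141  0.209 ] yaw -4.6 F [ 0.96 -0.34 -3.47] w 0.155 q [ 0.05  0.37 -0.13  1.88  0.06  0.9  -1.77]
d [-0.0073 -0.2217 -0.0114] rot [  0.04   0.72 -15.24]
```

arm_command(
  motion="0 -0.044 -0.006 0 0.7 -3 0.0; 0.002 -0.044 -0.004 0 0 -3 0.0; 0.004 -0.044 0 0 0 -3 0.0; 0.006 -0.043 0 0 0 -3 0.0; 0.007 -0.03 0 0 0 -3 0.0",
)

```text
time: 6.4
tcp_pos: [0.5302, 0.2047, 0.2104]
orientation: [[0.98, 0.201, -0.014], [0.201, -0.98, -0.002], [-0.014, -0.001, -1.0]]
force: [0.1, 1.2, -2.4]
grip_width: 0.154
```

arm_command(
  motion="0 0 0 0 0 0 0.0; 0 0 0 0 0 0 0.0; 0 0 0 0 0 0 0.0; 0 0 0 0 0 0 0.0; 0 0 0 0 0 0 0.0",
)

```text
time: 7.02
tcp_pos: [0.5263, 0.2061, 0.2062]
orientation: [[0.978, 0.206, -0.021], [0.205, -0.979, -0.003], [-0.021, -0.001, -1.0]]
force: [-0.2, -0.5, -4.3]
grip_width: 0.15
```

```bash
python3 - <<'E'
from m import *
from go import go
go(.5355,.2075,.16,10.6)
for n in("wrist","side","top"):
    c=camera_info(n);im=snapshot(n);np.save(n+"2.npy",im);save(n+"2",im)
a=cv2.imread("pics/wrist2.png");b=cv2.imread("pics/side2.png")
cv2.imwrite("pics/c2.png",np.hstack([cv2.resize(a,(400,300)),cv2.resize(b[140:380,80:400],(400,300))]))
E
```

```text
t 7.025 p [0.5263 0.2061 0.2062] yaw 11.9 F [-0.17 -0.49 -4.32] w 0.15 q [-0.25  0.46 -0.26  1.77  0.13  0.95 -1.93]
d [0.0102 0.0006 0.046 ] rot [-0.06  1.2   1.26]
```

View pics/c2.png

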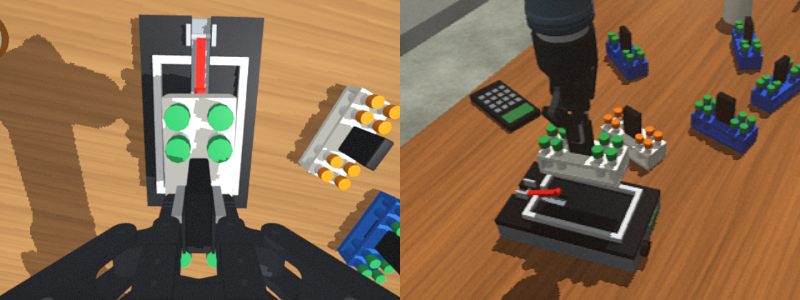

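The rack hangs straight in the jaws above the shaker, with the rim visible around it in the wrist view and the lever ahead. I'll check the rack's offset in the tool, and its tilt, from the caps.

```bash
python3 - <<'E'
from m import *
c=camera_info("wrist");im=np.load("wrist2.npy");s=telemetry.get_state()
k,b=blobs(im,(45,120,60),(80,255,255),(200,120,350,250),100)
T=np.array(s["orientation"]);p=np.array(s["tcp_pos"])
for q in b: 
    X=cast([q[0]],c,p[2]-.012)[0];print(np.round(q[0]),q[1],np.round(X,4),np.round(T.T@(X-p),4))
# rim in wrist view
k,b=blobs(im,(0,0,190),(180,40,255),(200,60,360,290),200);print([(np.round(q[0]),q[1]) for q in b])
c=camera_info("side");im=np.load("side2.npy")
k,b=blobs(im,(45,120,60),(80,255,255),(180,230,275,290),15)
for q in b: print("side",np.round(q[0]),q[1],np.round(cast([q[0]],c,p[2]-.012)[0],4))
E
```

```text
[248. 164.] 1064 [0.5722 0.2289 0.1943] [ 0.0497 -0.0125  0.011 ]
[308. 164.] 1056 [0.5773 0.2045 0.1943] [0.0497 0.0124 0.011 ]
[249. 208.] 1040 [0.5534 0.225  0.1943] [ 0.0305 -0.0125  0.0114]
[307. 208.] 1033 [0.5586 0.2006 0.1943] [0.0306 0.0124 0.0113]
[(array([235.,  87.]), np.int32(843)), (array([295., 189.]), np.int32(8815)), (array([233., 185.]), np.int32(277))]
side [198. 248.] 127 [0.5702 0.2211 0.1943]
side [210. 246.] 36 [0.555  0.2059 0.1943]
side [243. 250.] 61 [0.4968 0.1895 0.1943]
side [253. 252.] 64 [0.4775 0.1853 0.1943]
side [205. 255.] 56 [0.5489 0.2286 0.1943]
side [237. 260.] 69 [0.492  0.2153 0.1943]
side [248. 262.] 67 [0.4723 0.2108 0.1943]
```

The rack is centred in the tool to within 0.5 mm. I'll correct yaw, pitch and xy while lowering to z≈0.16.

arm_command(
  motion="0.010 0.001 0 0 1.2 1.3 0.0; 0 0 0.012 0 0 0 0.0; 0 0 0.012 0 0 0 0.0; 0 0 0.01 0 0 0 0.0; 0 0 0 0 0 0 0.0",
)

```text
time: 7.8
tcp_pos: [0.5366, 0.2074, 0.1689]
orientation: [[0.983, 0.182, 0.0], [0.182, -0.983, 0.001], [0.0, -0.001, -1.0]]
force: [0.0, -1.1, -1.8]
grip_width: 0.153
```

```bash
python3 go.py 0.5355 0.2075 0.1202 10.6
```

```text
t 7.8 p [0.5366 0.2074 0.1689] yaw 10.5 F [ 0.   -1.13 -1.82] w 0.153 q [-0.27  0.51 -0.24  1.79  0.15  0.86 -1.96]
d [-0.0011 -0.0002  0.0487] rot [-0.06 -0.01 -0.11]
```

arm_command(
  motion="-0.001 0 0.01 0 0 0 0.0; 0 0 0.01 0 0 0 0.0; 0 0 0.008 0 0 0 0.0; 0 0 0.006 0 0 0 0.0; 0 0 0 0 0 0 0.0",
)

```text
time: 8.43
tcp_pos: [0.5357, 0.2074, 0.1325]
orientation: [[0.983, 0.182, 0.0], [0.182, -0.983, 0.001], [0.0, -0.001, -1.0]]
force: [0.3, -0.2, -3.1]
grip_width: 0.153
```

```bash
python3 go.py 0.5355 0.2075 0.1202 10.6
```

```text
t 8.425 p [0.5357 0.2074 0.1325] yaw 10.5 F [ 0.29 -0.2  -3.12] w 0.153 q [-0.27  0.56 -0.23  1.81  0.17  0.79 -1.98]
d [-0.0002 -0.0001  0.0123] rot [-0.07 -0.02 -0.1 ]
```

arm_command(
  motion="0 0 0.004 0 0 0 0.0; 0 0 0.003 0 0 0 0.0; 0 0 0.002 0 0 0 0.0; 0 0 0 0 0 0 0.0; 0 0 0 0 0 0 0.0",
)

```text
time: 9.05
tcp_pos: [0.5363, 0.2077, 0.1237]
orientation: [[0.983, 0.182, 0.002], [0.182, -0.983, 0.002], [0.002, -0.001, -1.0]]
force: [-1.4, -0.8, -2.2]
grip_width: 0.154
```

```bash
python3 - <<'E'
from m import *
from go import go
go(.5355,.2075,.1202,10.6)
for n in("wrist","side"):
    im=snapshot(n);save(n+"3",im)
a=cv2.imread("pics/wrist3.png");b=cv2.imread("pics/side3.png")
cv2.imwrite("pics/c3.png",np.hstack([cv2.resize(a,(400,300)),cv2.resize(b[245:365,140:300],(400,300))]))
E
```

```text
t 9.05 p [0.5363 0.2077 0.1237] yaw 10.5 F [-1.35 -0.79 -2.19] w 0.154 q [-0.28  0.57 -0.23  1.82  0.17  0.77 -1.98]
d [-0.0008  0.      0.0035] rot [-0.08 -0.11 -0.11]
```

View pics/c3.png

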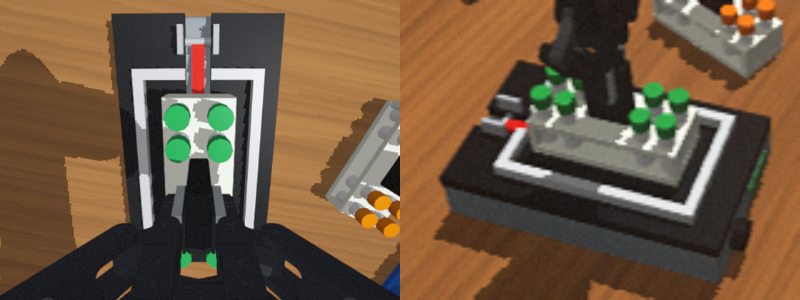

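The rack is inside the rim all round, level, over the lever, and a few mm above the deck. I'll lower it in 1–2 mm steps until the force shows contact.

arm_command(
  motion="-0.001 0 0.002 0 0 0 0.0; 0 0 0.001 0 0 0 0.0; 0 0 0 0 0 0 0.0; 0 0 0 0 0 0 0.0; 0 0 0 0 0 0 0.0",
)

```text
time: 9.78
tcp_pos: [0.5355, 0.2076, 0.1207]
orientation: [[0.983, 0.182, 0.002], [0.182, -0.983, 0.002], [0.002, -0.002, -1.0]]
force: [0.2, 0.3, -2.7]
grip_width: 0.152
```

arm_command(
  motion="0 0 0.001 0 0 0 0.0; 0 0 0 0 0 0 0.0; 0 0 0 0 0 0 0.0; 0 0 0 0 0 0 0.0; 0 0 0 0 0 0 0.0",
)

```text
time: 10.4
tcp_pos: [0.5355, 0.2076, 0.1203]
orientation: [[0.983, 0.182, 0.002], [0.182, -0.983, 0.002], [0.003, -0.001, -1.0]]
force: [-0.6, -0.3, -1.6]
grip_width: 0.147
```

arm_command(
  motion="0 0 0.002 0 0 0 0.0; 0 0 0 0 0 0 0.0; 0 0 0 0 0 0 0.0; 0 0 0 0 0 0 0.0; 0 0 0 0 0 0 0.0",
)

```text
time: 11.02
tcp_pos: [0.5356, 0.2077, 0.1202]
orientation: [[0.983, 0.182, 0.002], [0.182, -0.983, 0.001], [0.003, -0.001, -1.0]]
force: [-1.4, -0.7, 1.4]
grip_width: 0.152
```

```bash
python3 - <<'E'
from plant import telemetry
import time
s=telemetry.get_state();print(s["tcp_pos"],s["force"],s["wrist_torque"])
E
```

```text
[0.53562209 0.20769886 0.12019257] [-1.42507751 -0.72514734  1.40991309] [-0.07905556  0.16030066 -0.00871213]
```

Contact: z stopped at 0.1202 as predicted and the load has gone off the wrist (-3 → +1.4 N). Releasing.

arm_command(
  motion="0 0 0 0 0 0 0.02; 0 0 0 0 0 0 0.03; 0 0 0 0 0 0 0.05; 0 0 0 0 0 0 0.06; 0 0 0 0 0 0 0.06",
)

```text
time: 11.65
tcp_pos: [0.5364, 0.208, 0.1205]
orientation: [[0.983, 0.182, 0.004], [0.182, -0.983, 0.002], [0.004, -0.001, -1.0]]
force: [-0.7, 0.3, -0.4]
grip_width: 0.702
```

arm_command(
  motion="0 0 -0.01 0 0 0 0.06; 0 0 -0.02 0 0 0 0.06; 0 0 -0.03 0 0 0 0.06; 0 0 -0.04 0 0 0 0.06; 0 0 -0.02 0 0 0 0.06",
)

```text
time: 12.28
tcp_pos: [0.5351, 0.2076, 0.2452]
orientation: [[0.983, 0.182, 0.002], [0.182, -0.983, 0.002], [0.002, -0.001, -1.0]]
force: [-0.8, -0.3, -0.3]
grip_width: 0.703
```

arm_command(
  motion="-0.02 0 -0.02 0 0 0 0.06; -0.04 0 0 0 0 0 0.06; -0.04 0 0 0 0 0 0.06; 0 0 0 0 0 0 0.06; 0 0 0 0 0 0 0.06",
)

```text
time: 12.9
tcp_pos: [0.4365, 0.19, 0.2712]
orientation: [[0.983, 0.182, 0.011], [0.182, -0.983, 0.005], [0.012, -0.003, -1.0]]
force: [-0.0, -0.3, 0.2]
grip_width: 0.703
```

```bash
python3 - <<'E'
from m import *
from go import go
go(.5355,.2075,.1202,10.6)
cs={n:camera_info(n) for n in("wrist","side","top")}
I={n:snapshot(n) for n in cs}
for n in I: save(n+"4",I[n])
b=cv2.imread("pics/side4.png");t=cv2.imread("pics/top4.png");w=cv2.imread("pics/wrist4.png")
cv2.imwrite("pics/c4.png",np.hstack([cv2.resize(w,(400,300)),cv2.resize(b[245:365,140:300],(400,300),interpolation=cv2.INTER_CUBIC)]))
for n,box in(("side",(150,240,300,340)),("top",(115,165,200,285)),("wrist",(100,0,450,300))):
    k,bl=blobs(I[n],(45,120,60),(80,255,255),box,8);P=cast([q[0] for q in bl],cs[n],.108)
    print(n,len(bl),np.round(P[:,:2],3).tolist(),np.round(P.mean(0),4))
k,bl=blobs(I["top"],(5,150,120),(20,255,255),(222,185,262,248));print("orange",len(bl),cast([q[0] for q in bl],cs["top"],.058).mean(0))
E
```

```text
t 12.9 p [0.4365 0.19   0.2712] yaw 10.5 F [-0.02 -0.32  0.21] w 0.703 q [-0.25  0.21 -0.29  1.94  0.07  0.98 -1.96]
d [0.0987 0.0013 0.1523] rot [-0.18 -0.7  -0.11]
side 8 [[0.584, 0.206], [0.567, 0.204], [0.58, 0.231], [0.506, 0.191], [0.56, 0.227], [0.486, 0.188], [0.502, 0.217], [0.482, 0.213]] [0.5334 0.2098 0.108 ]
top 8 [[0.587, 0.203], [0.583, 0.23], [0.566, 0.199], [0.562, 0.226], [0.508, 0.188], [0.503, 0.215], [0.491, 0.184], [0.484, 0.211]] [0.5355 0.2071 0.108 ]
wrist 8 [[0.577, 0.228], [0.582, 0.204], [0.56, 0.225], [0.565, 0.2], [0.507, 0.19], [0.502, 0.215], [0.483, 0.211], [0.487, 0.186]] [0.533  0.2074 0.108 ]
orange 8 [0.54786966 0.02150968 0.058     ]
```

View pics/c4.png

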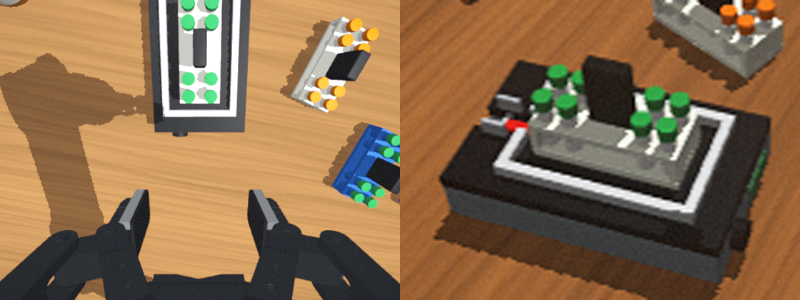

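The wrist view shows the rack inside the rim on all sides, and the side view shows it sitting level with the lever pressed under its end. Caps from three views put its centre within 3 mm of the deck centre. The orange rack hasn't moved and the gripper is clear, so I'm handing in.

```bash
python3 -c "
from plant import r
print(r.hand_in())"
```

```text
the job is handed in; nothing more can be done
None
```

I picked up the white, green-capped rack by its handle, lowered it onto the shaker deck until it touched, let go, backed the arm away and handed the job in at about 13 s.

- **Seating:** the tool stopped at z = 0.1202 m, exactly where a rack flat on the deck should stop it. The load on the wrist went from about -3 N to +1.4 N just before I let go.
- **Position:** the caps, measured in all three views, put the rack's centre at about (0.534, 0.208), within about 3 mm of the deck centre. The pictures show it level inside the rim.
- **Lever:** it lies under the rack's end, but I could only see its outer part. That it is fully down is inferred from the rack being flat, not measured.
- **Orange rack:** it moved less than 0.3 mm by measurement, which is within noise.
- **Arm at hand-in:** the gripper was open, clear of everything, with force near zero.
- **Disagreement between views:** the final wrist view gave a cap spacing of about 96 mm, where the top and side views gave about 99 mm (100 mm expected). I put this down to the oblique angle showing the sides of the caps.

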